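# Size a turned spacer with the caliper, then hold the parts-box lid open for filing

## Robot

A 6-joint arm with a two-finger parallel gripper is mounted at the origin on a cart in front of the work surface, level with it; the furniture and walls round the work are solid. World frame = base frame: x ahead of the robot, y to its left, z up, the work surface at z = 0. Lengths are in mm, angles in degrees, forces in N, time in s.
With the tool pointing down it reaches from about 425 to 925 mm from the base axis. Payload 12.5 kg.
Tool frame: the origin (TCP) lies at the very end of the fingers, on their centre line; the grasp point (between the pads) lies 19 mm behind it (robot.grip_point_offset is the distance from the TCP to the grasp point, in mm); z points along the fingers, y is the line along which they close (so a half turn about z gives the same grasp; the last joint's range is limited). The gripper opens to 85 mm and grips with 20 to 120 N. Pads are 22 mm wide; open, the fingers measure 114 mm over their backs; the gripper's body (76 mm by 85 mm) begins 54 mm behind the grasp point. The pads swing forward as they close: fully open they stand 13 mm farther back than shut.
Start: joints at [-78.931, 28.126, 89.318, -0, 62.55, -6.05], TCP at [184.006, -597.318, 208.627] pointing down, gripper open.
Joint ranges: [-177.58, 177.58], [-47.91, 125.51], [2.72, 160], [-65.01, 245.01], [3.68, 167.84], [-153.87, 153.87]. Speed limits (degrees/s): [127.2, 127.2, 159.86, 180, 180, 180].

## Interface

Orientations are given as a 3x3 rotation matrix whose columns are the frame's x, y, z axes.
In Python, from station import robot, grab_frame, camera_info, workorder, finder gives the robot as it stands. The module is installed in compiled form; this text tells all that it offers.
- The arm moves only by the shell command python3 -m creep 'ROWS' [FORCE]. ROWS is JSON, a list of rows, each a list of 7 numbers: the shift along the tool's x, y, z in cm, then the turn, a rotation vector about the tool's x, y, z in degrees, then the closure in counts, from 0 (fully open) to 255 (shut). A call has 1 to 8 rows; each row shifts and turns the commanded pose from where the row before left it, along the tool's axes as they then stand; what a row does not reach is not made up. A row lasts 1/10 s, in which the tool goes at most 50 mm and 8.59 degrees, less where a joint would pass 70% of its speed; a pose out of reach is approached as far as the arm can. A call with a gripper value outside its range is refused whole. The fingers move at their own pace and stop on an object; FORCE is the grip in N (left out, the last holds). Time passes only in rows, so rows that do not move let the fingers close. It gives the time, the measured TCP pose, the force, the opening and the grip force at its end, in the units of the state.
- robot.observe(): the state, without advancing time (a new reading comes with each control period).
- grab_frame(name): name is "side" or "top"; returns the picture (384x512x3 uint8, blue, green, red); there is no depth.
- camera_info(name): a dict with "fx", "fy", "cx", "cy" (pixels), "rvec" (rotation vector, rad) and "tvec" (3), from world to camera coordinates, as OpenCV has them. Camera axes: x right, y down, z forward; pixel columns grow to the right and rows downward; lengths in mm; the calibration is good to about 2 mm. A picture is of the moment at which its call begins. camera_info takes no time and is no camera call.
- workorder.sign_off(): hands the job in; it is judged then, once.
Trained networks look in the newest picture that a camera, given by its name, has taken for a name from the list of things; names that differ only in an ending like _2 or _b are one class to them, and where a whole thing is asked for, a point or a joint stands for the part that bears it (a point fixed in the world has none). Each returns a list of dicts, best first, with "conf" (0 to 1); they miss things now and then, are a little off and sometimes report something else, mostly with a low value. They report only what shows in the picture. A call takes as long as a camera call.
- finder.boxes_of(camera, thing): "location" ([row, column] in pixels, amid what is visible of it).
- finder.masks_of(camera, thing): "region" (384x512 bool, what is visible of it) and "location" ([row, column] in pixels, amid what is visible of it).
- finder.spot_point(camera, thing): "location" ([row, column] in pixels: a listed point, or the origin of a listed thing).
The state is a dict: "clock": time; "q": joint angles; "dq": joint speeds; "effort": joint torques, N m; "position": TCP position; "tool_rot": TCP orientation; "force": force on the tool from outside, world axes, zero at the start; "moment": the same for the moment, N m; "width": finger opening in mm; "gripper_force": force on a finger pad.
Only numpy, scipy, OpenCV 4.12 (cv2) and the standard library are available. Lean on these libraries where they do the work, as an engineer would, in place of code of your own. Each camera call takes 0.05 s, during which the arm holds its last target. There are 200 camera calls.

## Task

I want to file the brass spacer that stands between the open jaws of the clamped caliper. Slide the moving jaw shut until it bears firmly on the spacer and leave it shut so that I can read the size; then lift the clear lid of the dark green parts box by its black pull and hold it open at 50 degrees from shut, so that I have both hands free to drop the spacer into its compartment. The lid falls shut by itself, so finish still holding it by the pull, and leave the other loose things on the table where they are.

Things in the scene. Friction and masses are not known exactly. Their poses are not given: they have to be found in the camera images.
- caliper_jaw (a joint): opening between the caliper's jaws in m: 0 with bare jaws shut, grows as the moving jaw slides away from the fixed jaw (towards the caliper's -y). It slides easily (friction 0.2 N) and stays where it is left. Shut on the spacer's flange it reads 0.0124.
- jaw_slide (a point): top of the moving jaw's sliding head, over the beam's middle, 22.5 mm above the table. The head is a block 26 mm wide across the beam (caliper x), 58 mm long (18 mm behind this point to 40 mm ahead, towards +y) and 6.5 mm proud of the beam; its sides are free down to 1 mm over the plate: pinch it across the 26 mm from above, or push its rear end.
- fixed_face (a point): point on the measuring face of the fixed jaw, 14 mm above the table, in the middle of its 32 mm length, at [-18, 91, 5] mm in the caliper's frame; the face looks towards the caliper's -y.
- spacer: turned brass spacer, loose, standing on the plate between the jaws: flange 12.4 mm diameter and 13 mm high at the bottom, neck 9 mm diameter above it, 21 mm high in all, about 30 g. Origin: centre of its underside; z up. The closing jaw pushes it along to the fixed jaw.
- organiser: dark green parts box with small compartments and a yellow-green label, 132 x 185 x 43 mm with its clear, white-rimmed lid, fixed to the table. Origin: centre of the underside; x points from the front (the pull side) to the hinge, y along the hinge, z up. A fixed grey computer chassis, 250 mm high, stands behind it and between it and the caliper: pass over it.
- organiser_lid (a joint): angle of the parts box's clear lid in rad: 0 shut, grows as the front edge swings up and back; 0.873 is 50 degrees. No stay and no spring: let go, it falls shut under its own weight (about 0.09 kg with the pull).
- lid_hinge (a point): middle of the lid's hinge axis, 35 mm above the table; the axis runs along the box's y, 65 mm behind the box's centre.
- pull_bar (a point): middle of the black bow pull's round bar: 9 mm thick, parallel to the hinge, 75 mm clear between its legs. Lid shut: 152 mm in front of the hinge axis and 30 mm above it (65 mm above the table, 23 mm above the lid's top, 23 mm ahead of its edge). It swings on a 155 mm radius: at 50 degrees it is 75 mm in front of the hinge axis and 171 mm above the table. It can turn between the finger pads.
- tweezers: steel tweezers, 124 mm long, lying loose in the middle of the table's front; leave them. Origin: under their middle.
- disk_25: small silver hard disk, 70 x 100 x 10 mm, lying loose between the tweezers and the parts box; leave it. Origin: centre of its underside.
- caliper: steel caliper, 226 mm long, clamped flat on a fixed grey plate (92 x 256 mm, its top 8 mm above the table) by two aluminium blocks with thumbscrews, at y = -101 and +104 mm, up to 33 mm high. Origin 9 mm above the table, z up. The beam runs along y; fixed jaw at the +y end, the moving jaw shuts by sliding to +y. The jaws' arms reach from the beam to -x, 12 to 16 mm above the table.
- connector: beige connector hood, 58 x 52 x 17 mm, lying loose behind the caliper; leave it. Origin: centre of its underside.
- brush: dusting brush with a wooden handle, 190 mm long, lying loose to the left of the parts box; leave it. Origin: under its middle.

How it is judged:
By the outcome, as a careful person would: the job done as asked, in the order asked, and still so for the second after the job is handed in, while the arm keeps its last pose, push and grip.
It also fails if it takes over 58 s, if anything falls off the work surface, if the arm or the gripper's body presses on something with over 40 N, if the wrist force passes 120 N, or if a joint passes its speed limit or range.

## Working session

There is one attempt and no reset: what is moved stays moved. The work goes in short steps, Python scripts to look and compute and a shell command to move; the robot and the scene stay as the last step left them, time stands still between calls to the robot, and variables do not carry over. Pictures are saved under pics/ and viewed, at most 10 in all, crops included, and the job is handed in when it is done.

```bash
mkdir -p pics
cat > h.py <<'E'
import numpy as np, cv2
from station import robot, grab_frame, camera_info, workorder, finder
def cam(n):
    c=camera_info(n);R=cv2.Rodrigues(np.array(c["rvec"],float))[0];t=np.array(c["tvec"],float).ravel()
    return c,R,t
def ray(n,loc):
    c,R,t=cam(n);d=R.T@np.array([(loc[1]-c["cx"])/c["fx"],(loc[0]-c["cy"])/c["fy"],1.]);return -R.T@t,d/np.linalg.norm(d)
def atz(n,loc,z):
    o,d=ray(n,loc);return o+d*(z-o[2])/d[2]
def tri(a,b):
    A=np.zeros((3,3));v=np.zeros(3)
    for o,d in (a,b):
        P=np.eye(3)-np.outer(d,d);A+=P;v+=P@o
    return np.linalg.solve(A,v)
def proj(n,p):
    c,R,t=cam(n);q=R@np.array(p,float)+t;return np.array([c["fy"]*q[1]/q[2]+c["cy"],c["fx"]*q[0]/q[2]+c["cx"]])
E
python3 - <<'E'
from h import *
np.set_printoptions(precision=1,suppress=True)
for n in("side","top"):
    im=grab_frame(n);cv2.imwrite(f"pics/{n}0.png",im)
    print(n,"cam at",ray(n,[192,256]))
Z=dict(jaw_slide=22.5,fixed_face=14,spacer=8,lid_hinge=35,pull_bar=65,caliper=9,organiser=0,tweezers=0,disk_25=0)
for k,z in Z.items():
    r={}
    for n in("side","top"):
        d=finder.spot_point(n,k)[:2]
        for e in d: print(k,n,np.array(e["location"]),round(e["conf"],2),atz(n,e["location"],z))
        if d:r[n]=d[0]["location"]
    if len(r)==2: print("   tri",tri(ray("side",r["side"]),ray("top",r["top"])))
s=robot.observe();print(s["clock"],s["tool_rot"],s["width"])
E
```

```text
side cam at (array([   11.4, -1540.5,   727.1]), array([ 0.3,  0.9, -0.4]))
top cam at (array([ 172. ,   12.9, 1665.1]), array([ 0.2,  0. , -1. ]))
jaw_slide side [251.7 303.9] 0.44 [ 526.  -341.    22.5]
jaw_slide side [224.2 315.3] 0.31 [ 634.4 -175.4   22.5]
jaw_slide top [185.1 361. ] 0.51 [ 516.7 -360.    22.5]
   tri [ 516.5 -358.3   32.5]
fixed_face side [265.5 281.1] 0.98 [ 439.2 -383.2   14. ]
fixed_face top [206.1 371.8] 0.73 [ 441.5 -397.    14. ]
   tri [ 437.7 -394.5   21.1]
spacer side [266.6 285.7] 0.55 [ 453.2 -383.3    8. ]
spacer side [263.8 279.8] 0.53 [ 442.5 -363.2    8. ]
lid_hinge top [183.  193.3] 0.9 [523.5 241.8  35. ]
lid_hinge top [219.1 254.7] 0.75 [393.   22.5  35. ]
pull_bar side [176.8 211.3] 0.91 [379.7 268.3  65. ]
pull_bar top [217.6 177. ] 0.83 [394.9 290.9  65. ]
   tri [390.5 293.3  56.2]
caliper side [261.8 310.9] 0.73 [ 532.1 -381.     9. ]
caliper side [222.4 311.8] 0.63 [ 640.7 -132.4    9. ]
caliper top [184.5 364.4] 0.66 [ 521.7 -375.5    9. ]
   tri [ 527.7 -377.9    6.5]
organiser side [191.6 235.7] 0.7 [471.9 245.    0. ]
organiser side [181.2 249.4] 0.51 [558.  343.5   0. ]
organiser top [197.8 188.1] 0.89 [476.2 264.2   0. ]
   tri [477.5 265.5  -8.4]
tweezers side [233.1 228.9] 0.4 [ 354.5 -109.6    0. ]
tweezers top [231.3 291.2] 0.51 [ 353.4 -107.6    0. ]
   tri [ 354.2 -107.8   -0.9]
disk_25 side [213.9 235.8] 0.77 [416.2  33.6  -0. ]
disk_25 top [221.9 253.7] 0.8 [387.6  26.4   0. ]
disk_25 top [232.7 289.9] 0.58 [ 348.4 -102.9    0. ]
   tri [400.1  23.8   4. ]
1.0 [[ 1.   0.3  0. ]
 [ 0.3 -1.  -0. ]
 [ 0.   0.  -1. ]] 85.24304893301831
```

View pics/side0.png

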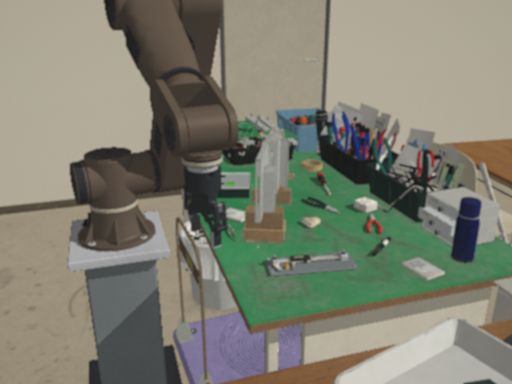

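View pics/top0.png

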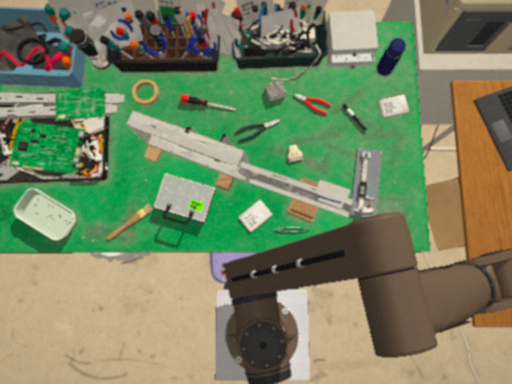

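Run:
```python
from h import *
t=cv2.imread("pics/top0.png");s=cv2.imread("pics/side0.png")
def crop(im,r,c,h,w,k): return cv2.resize(im[r:r+h,c:c+w],(w*k,h*k),interpolation=cv2.INTER_CUBIC)
A=crop(t,142,335,75,50,8)      # 400x600
B=crop(s,245,260,30,100,4);C=crop(t,165,145,90,100,4);D=crop(s,155,205,30,100,4)
img=np.hstack([A,np.vstack([B,C,D])]);cv2.imwrite("pics/c1.png",img);print(img.shape)
```

```text
(600, 800, 3)
```

View pics/c1.png

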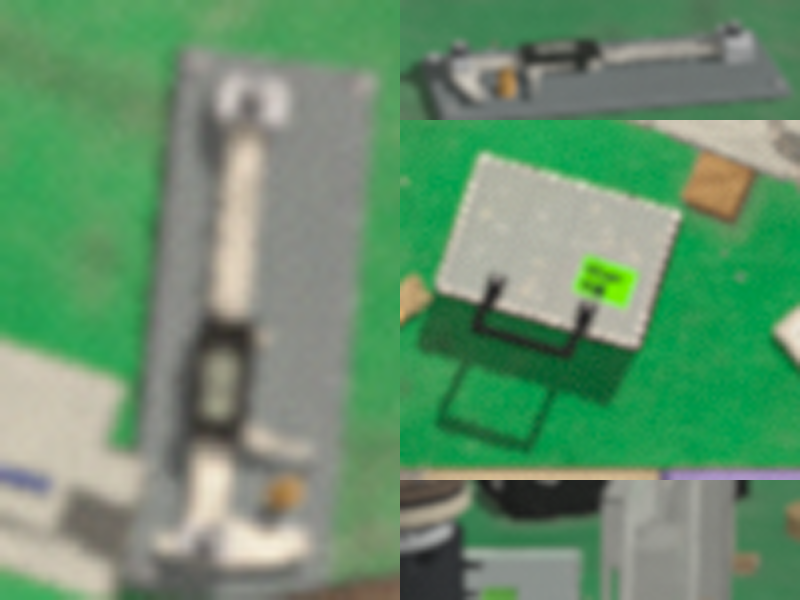

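Run:
```python
from h import *
np.set_printoptions(precision=1,suppress=True)
P=lambda u,v,z:atz("top",[142+(v+.5)/8-.5,335+(u+.5)/8-.5],z)
for n,u,v,z in [("pl UL",188,50,8),("pl UR",375,72,8),("pl LR",330,580,8),("pl LL",137,575,8),("head rear",222,323,20),("head front",216,440,20),("rear block",252,100,33),("fixed jaw corner",205,535,14),("jaw moving tip",308,450,16),("fixed tip",305,540,16),("spacer top",285,494,29),("beam rear",238,135,16),("chassis end R",140,450,250),("chassis LR",120,575,250)]: print(n,P(u,v,z))
Q=lambda u,v,z:atz("top",[165+(v-120+.5)/4-.5,145+(u-400+.5)/4-.5],z)
for n,u,v,z in [("UL",484,153,43),("UR",682,212,43),("LR",640,348,43),("LL",438,292,43),("bar L",477,330,65),("bar R",572,354,65)]: print(n,Q(u,v,z))
# chassis corners in the top picture at z=250
for rc in ([113,133],[125,128],[150,238],[165,215],[195,305],[192,350],[213,350]): print("ch",rc,atz("top",rc,250),atz("top",rc,0))
for n in ("top","side"):
    for e in finder.masks_of(n,"jaw_slide")[:2]: print(n,"mask",np.array(e["location"]),e["conf"],e["region"].sum())
c=camera_info("top");print(c["fx"],c["fy"])
```

```text
pl UL [ 660.3 -359.2    8. ]
pl UR [ 649.5 -444.8    8. ]
pl LR [ 413.5 -411.3    8. ]
pl LL [ 416. -325.    8.]
head rear [ 528.8 -365.9   20. ]
head front [ 475.2 -360.6   20. ]
rear block [ 629.3 -381.4   33. ]
fixed jaw corner [ 433.1 -355.    14. ]
jaw moving tip [ 471.3 -402.6   16. ]
fixed tip [ 430.4 -399.1   16. ]
spacer top [ 449.1 -388.    29. ]
beam rear [ 617.6 -378.3   16. ]
chassis end R [ 429.  -278.9  250. ]
chassis LR [ 380.4 -269.1  250. ]
UL [559.1 340.5  43. ]
UR [504.8 162.8  43. ]
LR [383.5 197.7  43. ]
LL [433.6 376.4  43. ]
bar L [396.7 336.4  65. ]
bar R [375.6 253.7  65. ]
ch [113, 133] [707.1 410.5 250. ] [801.6 480.7   0. ]
ch [125, 128] [666.8 424.4 250. ] [754.2 497.1  -0. ]
ch [150, 238] [583.   73.5 250. ] [655.7  84.2   0. ]
ch [165, 215] [534.6 145.2 250. ] [598.6 168.5   0. ]
ch [195, 305] [ 438.2 -134.1  250. ] [ 485.3 -160.1    0. ]
ch [192, 350] [ 447.3 -273.3  250. ] [ 495.9 -323.9    0. ]
ch [213, 350] [ 381.8 -270.5  250. ] [ 418.8 -320.6    0. ]
top mask [187.3 362.6] 0.43 121
side mask [257.6 297. ] 0.7 132
466.4845084539997 466.4845084539997
```

```bash
cat >> h.py <<'E'
def st(target=None,yaw=None):
    s=robot.observe();R=np.array(s["tool_rot"]);p=np.array(s["position"])
    print("t",round(s["clock"],2),"p",p.round(1),"yaw x",round(np.degrees(np.arctan2(R[1,0],R[0,0])),2),"tilt z",R[:,2].round(3),"F",np.round(s["force"],1),"w",round(s["width"],1),"gf",round(s["gripper_force"],1),"q",np.round(s["q"],1))
    if target is not None: print("  world d",(np.array(target)-p).round(1)," tool d cm",(R.T@(np.array(target)-p)/10).round(2))
    return s
E
python3 -c "
from h import *
st([511,-364,110])"
```

```text
t 1.1 p [ 184.  -597.3  208.6] yaw x 17.12 tilt z [ 0. -0. -1.] F [-0.3  0.2 -0.2] w 85.2 gf 0.0 q [-78.9  28.1  89.3   0.   62.6  -6.1]
  world d [327.  233.3 -98.6]  tool d cm [ 38.12 -12.67   9.86]
```

```bash
python3 -m creep '[[0,0,0,0,0,8.24,0],[0,0,0,0,0,8.24,0],[0,0,0,0,0,8.24,0],[2.4,-2.3,0,0,0,0,0],[2.4,-2.3,0,0,0,0,0],[2.4,-2.3,0,0,0,0,0],[2.4,-2.3,0,0,0,0,0],[2.4,-2.3,0,0,0,0,0]]' 40; python3 -m creep '[[2.4,-2.3,0,0,0,0,0],[2.4,-2.3,0,0,0,0,0],[2.4,-2.3,0,0,0,0,0],[2.4,-2.3,0,0,0,0,0],[2.4,-2.3,1.2,0,0,0,0],[2.4,-2.3,2,0,0,0,0],[2.4,-2.3,2.5,0,0,0,0],[0,0,2.2,0,0,0,0]]'
python3 - <<'E'
from h import *
np.set_printoptions(precision=1,suppress=True)
st([511,-364,110])
t=grab_frame("top");s=grab_frame("side")
def crop(im,r,c,h,w,k): return cv2.resize(im[r:r+h,c:c+w],(w*k,h*k),interpolation=cv2.INTER_CUBIC)
cv2.imwrite("pics/c2.png",np.hstack([crop(t,130,280,120,80,5),crop(s,190,240,120,80,5)]))
for n in("side","top"):
  for k,z in (("jaw_slide",22.5),("spacer",8)):
    for e in finder.spot_point(n,k)[:2]: print(n,k,np.array(e["location"]),round(e["conf"],2),atz(n,e["location"],z))
E
```

```text
clock: 1.9
position: [319.1, -498.3, 208.7]
tool_rot: [[0.991, -0.132, 0.0], [-0.132, -0.991, -0.0], [0.0, 0.0, -1.0]]
force: [0.4, -0.0, -0.0]
width: 85.5
gripper_force: 0.0
clock: 2.7
position: [508.5, -359.4, 128.6]
tool_rot: [[0.992, -0.129, 0.001], [-0.129, -0.992, 0.0], [0.001, -0.0, -1.0]]
force: [-0.6, -0.9, 0.2]
width: 85.5
gripper_force: 0.0
t 2.7 p [ 508.5 -359.4  128.6] yaw x -7.42 tilt z [ 0.  0. -1.] F [-0.6 -0.9  0.2] w 85.5 gf 0.0 q [-41.3  32.8  94.5   0.   52.7  56.1]
  world d [  2.5  -4.6 -18.6]  tool d cm [0.3 0.4 1.9]
side jaw_slide [251.6 304.4] 0.52 [ 527.7 -340.9   22.5]
side jaw_slide [225.3 312.1] 0.24 [ 620.9 -180.1   22.5]
side spacer [271.4 287.7] 0.46 [ 449.4 -409.9    8. ]
```

View pics/c2.png

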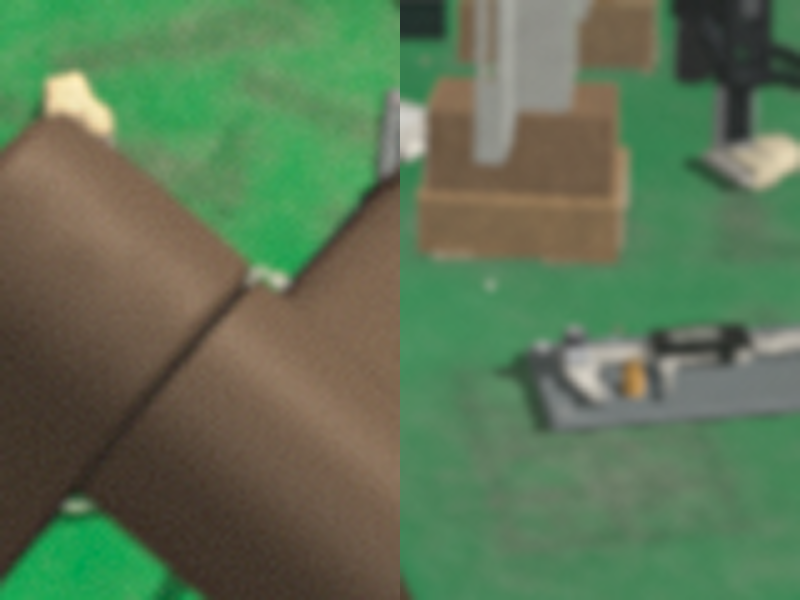

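Run:
```python
from h import *
np.set_printoptions(precision=1,suppress=True)
P=lambda u,v,z:atz("side",[190+(v+.5)/5-.5,240+(u-400+.5)/5-.5],z)
for n,u,v,z in [("head rear far",748,324,22.5),("head rear near",748,352,15),("head front near",655,360,15),("head front far",655,333,22.5),("spacer bot",633,396,8),("spacer top",633,363,29),("finger tip",738,140,128),("plate front corner",548,430,4),("mov jaw face",662,385,12),("moving jaw arm end bottom",668,395,12),("fixed inner",597,398,12)]: print(n,P(u,v,z))
print(proj("side",[508.5,-359.4,128.6]),proj("side",[508,-359-50,138]),proj("side",[530,-366,22.5]),proj("side",[472,-360,22.5]))
```

```text
head rear far [ 534.6 -361.    22.5]
head rear near [ 527.1 -379.5   15. ]
head front near [ 472.3 -372.1   15. ]
head front far [ 478.6 -354.8   22.5]
spacer bot [ 450.3 -395.2    8. ]
spacer top [ 450.1 -394.5   29. ]
finger tip [ 536.5 -331.4  128. ]
plate front corner [ 394.7 -409.4    4. ]
mov jaw face [ 467.9 -395.    12. ]
moving jaw arm end bottom [ 467.1 -406.5   12. ]
fixed inner [ 427.7 -397.6   12. ]
[222.5 301.9] [226.8 308.6] [255.4 308.4] [257.4 289.1]
```

```bash
python3 -m creep '[[0.2,0.4,1.5,0,0,0,0],[0,0,2,0,0,0,0],[0,0,2,0,0,0,0],[0,0,2,0,0,0,0],[0,0,1,0,0,0,0],[0,0,0,0,0,0,0]]'; python3 -c "
from h import *
st([510,-364,12])"
```

```text
clock: 3.6
position: [506.8, -366.1, 43.3]
tool_rot: [[0.991, -0.133, -0.002], [-0.133, -0.991, 0.001], [-0.002, -0.001, -1.0]]
force: [-0.2, -0.8, 0.3]
width: 85.3
gripper_force: 0.0
t 3.6 p [ 506.8 -366.1   43.3] yaw x -7.63 tilt z [-0.002  0.001 -1.   ] F [-0.2 -0.8  0.3] w 85.3 gf 0.0 q [-41.9  39.4  97.4  -0.   43.3  55.7]
  world d [  3.2   2.1 -31.3]  tool d cm [ 0.29 -0.25  3.13]
```

```bash
python3 -m creep '[[0.3,-0.2,1,0,0,0,0],[0,0,1,0,0,0,0],[0,0,0.8,0,0,0,0],[0,0,0.3,0,0,0,0],[0,0,0,0,0,0,0]]'; python3 -m creep '[[0,0,0,0,0,0,120],[0,0,0,0,0,0,150],[0,0,0,0,0,0,180],[0,0,0,0,0,0,200],[0,0,0,0,0,0,220],[0,0,0,0,0,0,220],[0,0,0,0,0,0,220],[0,0,0,0,0,0,220]]' 30; python3 -c "
from h import *
st([510,-364,12])"
```

```text
clock: 4.1
position: [510.5, -364.4, 13.1]
tool_rot: [[0.991, -0.132, -0.001], [-0.132, -0.991, 0.0], [-0.001, -0.0, -1.0]]
force: [0.0, -0.8, 1.3]
width: 85.0
gripper_force: 0.0
clock: 4.9
position: [510.7, -364.5, 13.6]
tool_rot: [[0.991, -0.132, 0.0], [-0.132, -0.991, -0.0], [0.0, 0.0, -1.0]]
force: [-0.3, -1.1, 0.1]
width: 12.0
gripper_force: 0.0
t 4.9 p [ 510.7 -364.5   13.6] yaw x -7.6 tilt z [ 0. -0. -1.] F [-0.3 -1.1  0.1] w 12.0 gf 0.0 q [-41.5  41.9  98.   -0.   40.1  56.1]
  world d [-0.7  0.5 -1.6]  tool d cm [-0.07 -0.04  0.16]
```

Run:
```python
from h import *
t=grab_frame("top");s=grab_frame("side")
def crop(im,r,c,h,w,k): return cv2.resize(im[r:r+h,c:c+w],(w*k,h*k),interpolation=cv2.INTER_CUBIC)
cv2.imwrite("pics/c3.png",crop(s,215,255,60,80,10))
print(proj("side",[510.7,-364.5,13.6]))
```

```text
[258.83034898 301.98249351]
```

View pics/c3.png

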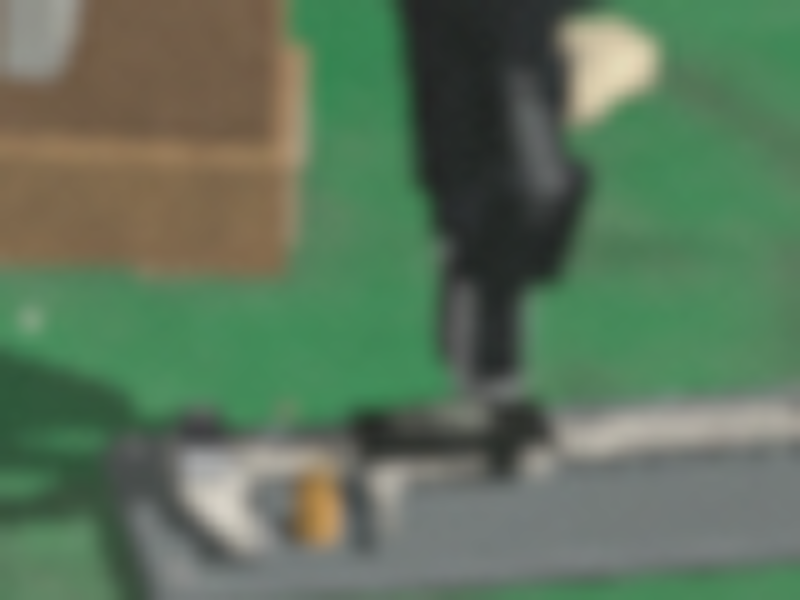

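```bash
python3 -m creep '[[0,0,0,0,0,0,220],[0,0,0,0,0,0,220]]'; python3 -m creep '[[0,0,0,0,0,0,255],[0,0,0,0,0,0,255],[0,0,0,0,0,0,255]]'
python3 - <<'E'
from h import *
print(proj("side",[510,-364,22.5]),proj("side",[510,-380,12]))
c=camera_info("side");print(c["fx"])
E
```

```text
clock: 5.2
position: [510.7, -364.5, 13.6]
tool_rot: [[0.991, -0.132, 0.0], [-0.132, -0.991, -0.0], [0.0, 0.0, -1.0]]
force: [0.4, -1.1, 0.2]
width: 11.4
gripper_force: 0.0
clock: 5.5
position: [510.7, -364.5, 13.6]
tool_rot: [[0.991, -0.132, 0.0], [-0.132, -0.991, -0.0], [0.0, 0.0, -1.0]]
force: [0.2, 0.2, -0.2]
width: 0.1
gripper_force: 0.0
[256.10153991 301.79096361] [261.87259968 303.75185326]
494.0836113061078
```

Run:
```python
from h import *
s=grab_frame("side");o=cv2.imread("pics/side0.png")
cv2.imwrite("pics/side1.png",s)
def crop(im,r,c,h,w,k): return cv2.resize(im[r:r+h,c:c+w],(w*k,h*k),interpolation=cv2.INTER_CUBIC)
d=cv2.absdiff(s,o).max(2)
dd=cv2.cvtColor(np.clip(d.astype(int)*3,0,255).astype(np.uint8),cv2.COLOR_GRAY2BGR)
cv2.imwrite("pics/c4.png",np.vstack([np.hstack([crop(s,240,280,30,40,10),crop(o,240,280,30,40,10)]),np.hstack([crop(dd,240,280,30,40,10),crop(dd,240,280,30,40,10)])]))
```

```text
(no output)
```

View pics/c4.png

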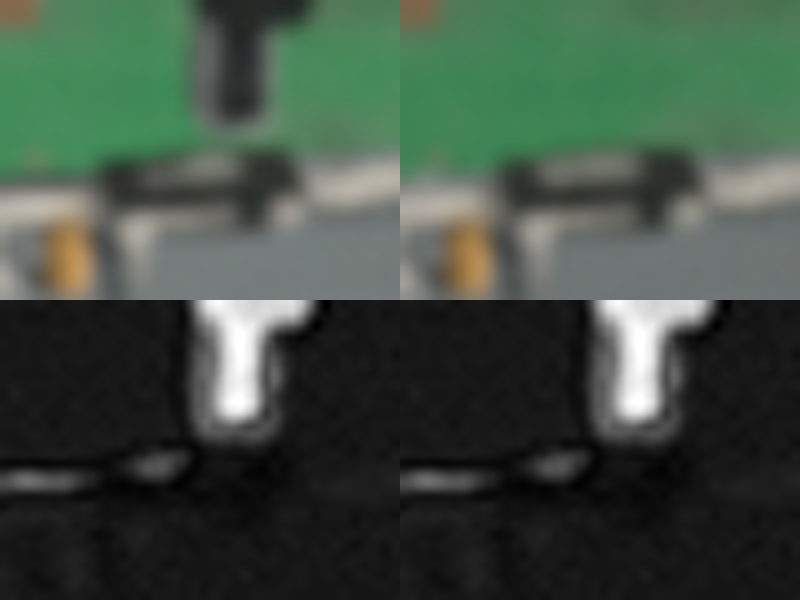

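```bash
python3 -m creep '[[0,0,0,0,0,0,150],[0,0,0,0,0,0,100],[0,0,0,0,0,0,80],[0,0,0,0,0,0,80],[0,0,0,0,0,0,80],[0,0,0.5,0,0,0,80],[0,0,0.5,0,0,0,80],[0,0,0,0,0,0,80]]'
python3 - <<'E'
from h import *
print(robot.grip_point_offset)
st()
o=cv2.imread("pics/side0.png")
s=grab_frame("side");d=cv2.absdiff(s,o).max(2)
sub=d[235:285,270:330]>45
for r in range(50):
    c=np.where(sub[r])[0]
    if len(c): print(235+r,270+c.min(),270+c.max(),len(c),end="; ")
E
```

```text
clock: 6.35
position: [510.3, -364.2, 2.7]
tool_rot: [[0.991, -0.132, -0.001], [-0.132, -0.991, 0.001], [-0.001, -0.001, -1.0]]
force: [0.5, -0.2, -0.1]
width: 58.7
gripper_force: 0.0
18.700000000000003
t 6.35 p [ 510.3 -364.2    2.7] yaw x -7.6 tilt z [-0.001  0.001 -1.   ] F [ 0.5 -0.2 -0.1] w 58.7 gf 0.0 q [-41.5  42.8  98.2  -0.   39.1  56.1]
235 296 313 16; 236 297 313 15; 237 297 313 16; 238 297 312 16; 239 297 312 16; 240 297 312 16; 241 297 312 16; 242 297 312 16; 243 297 312 15; 244 297 312 16; 245 297 312 16; 246 297 312 16; 247 297 312 16; 248 298 311 14; 249 303 309 7; 250 304 308 5; 251 304 308 5; 252 304 308 5; 253 304 308 5; 254 270 307 4; 255 273 278 3; 259 303 306 4; 260 276 305 4; 261 277 280 4; 262 277 294 5; 263 275 294 7; 264 274 278 5; 265 275 276 2;
```

```bash
python3 -m creep '[[0,0,0.5,0,0,0,80],[0,0,0,0,0,0,140],[0,0,0,0,0,0,170],[0,0,0,0,0,0,200],[0,0,0,0,0,0,200],[0,0,0,0,0,0,200],[0,0,0,0,0,0,200]]' 30; python3 -c "
from h import *
st()"
```

```text
clock: 7.1
position: [511.0, -365.6, -1.0]
tool_rot: [[0.991, -0.132, 0.001], [-0.132, -0.991, -0.002], [0.002, 0.002, -1.0]]
force: [-0.5, -5.4, -1.2]
width: 23.3
gripper_force: 29.4
t 7.1 p [ 511.  -365.6   -1. ] yaw x -7.61 tilt z [ 0.001 -0.002 -1.   ] F [-0.5 -5.4 -1.2] w 23.3 gf 29.4 q [-41.6  43.1  98.2  -0.1  38.5  56.1]
```

```bash
python3 -m creep '[[-0.3,0,0,0,0,0,200],[-0.3,0,0,0,0,0,200],[-0.3,0,0,0,0,0,200],[-0.2,0,0,0,0,0,200],[-0.1,0,0,0,0,0,200],[0,0,0,0,0,0,200]]'; python3 -m creep '[[-0.1,0,0,0,0,0,200],[-0.1,0,0,0,0,0,200],[0,0,0,0,0,0,200]]'
```

```text
clock: 7.7
position: [498.8, -363.7, -1.0]
tool_rot: [[0.991, -0.132, 0.001], [-0.132, -0.991, -0.001], [0.001, 0.001, -1.0]]
force: [-0.6, -5.4, 0.8]
width: 23.4
gripper_force: 29.8
clock: 8.0
position: [496.9, -363.5, -1.0]
tool_rot: [[0.991, -0.132, 0.001], [-0.132, -0.991, -0.001], [0.001, 0.001, -1.0]]
force: [-0.5, -5.2, 0.1]
width: 23.3
gripper_force: 29.8
```

```bash
python3 -c "
from h import *
st()
for e in finder.spot_point('side','spacer')[:2]: print(e)
grab_frame('side')
for e in finder.spot_point('side','fixed_face')[:2]: print(e)
for e in finder.spot_point('side','spacer')[:2]: print(e)
"
```

```text
t 8.0 p [ 496.9 -363.5   -1. ] yaw x -7.61 tilt z [ 0.001 -0.001 -1.   ] F [-0.5 -5.2  0.1] w 23.3 gf 29.8 q [-42.3  42.5 100.1  -0.   37.3  55.3]
{'location': [269.3, 284.9], 'conf': 0.58}
{'location': [263.5, 278.5], 'conf': 0.71}
{'location': [269.2, 285.1], 'conf': 0.55}
{'location': [175.5, 213.3], 'conf': 0.21}
```

Moves 14 mm so far without contact; continue gently.

```bash
python3 -m creep '[[-0.1,0,0,0,0,0,200],[-0.1,0,0,0,0,0,200],[0,0,0,0,0,0,200]]' | grep -E "pos|^force"; python3 -m creep '[[-0.1,0,0,0,0,0,200],[0,0,0,0,0,0,200]]'| grep -E "pos|^force"; python3 -m creep '[[-0.1,0,0,0,0,0,200],[0,0,0,0,0,0,200]]'| grep -E "pos|^force"
```

```text
position: [494.9, -363.2, -1.0]
force: [-0.9, -5.0, 0.3]
position: [493.9, -363.0, -1.0]
force: [-0.6, -5.1, 0.2]
position: [492.9, -362.8, -1.0]
force: [-0.6, -4.8, 0.6]
```

```bash
for i in 1; do python3 -m creep '[[-0.1,0,0,0,0,0,200],[0,0,0,0,0,0,200]]' | grep -E "pos|^force"; python3 -m creep '[[-0.1,0,0,0,0,0,200],[0,0,0,0,0,0,200]]'| grep -E "pos|^force"; done
python3 - <<'E'
from h import *
s=grab_frame("side");o=cv2.imread("pics/side0.png")
def crop(im,r,c,h,w,k): return cv2.resize(im[r:r+h,c:c+w],(w*k,h*k),interpolation=cv2.INTER_CUBIC)
cv2.imwrite("pics/c5.png",np.vstack([crop(s,240,265,30,60,10),crop(o,240,265,30,60,10)]))
E
```

```text
position: [491.9, -362.7, -1.0]
force: [-0.7, -5.5, 0.7]
position: [490.9, -362.6, -1.0]
force: [-0.5, -5.9, 0.5]
```

View pics/c5.png

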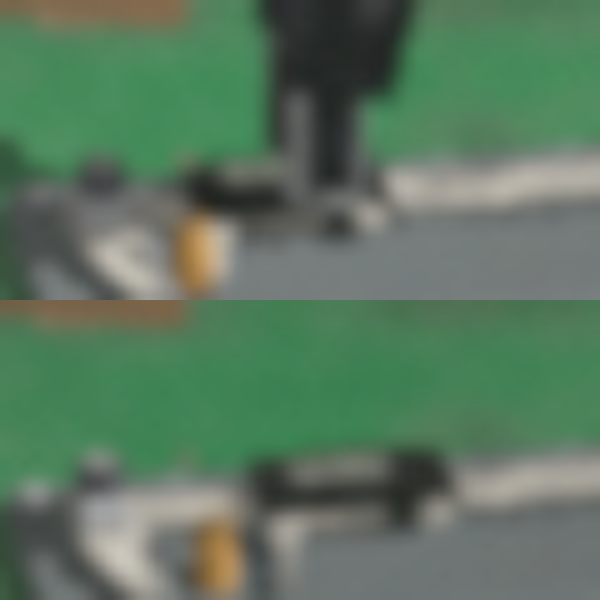

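```bash
R='grep -E ^pos|^force'; python3 -m creep '[[-0.1,0,0,0,0,0,200],[-0.1,0,0,0,0,0,200],[0,0,0,0,0,0,200]]' | $R; python3 -m creep '[[-0.1,0,0,0,0,0,200],[0,0,0,0,0,0,200]]' | $R; python3 -m creep '[[-0.1,0,0,0,0,0,200],[0,0,0,0,0,0,200]]' | $R
```

```text
position: [489.1, -362.3, -1.0]
force: [0.8, -4.8, -0.5]
position: [488.6, -362.2, -1.0]
force: [2.5, -4.6, -0.6]
position: [488.2, -362.2, -1.0]
force: [5.6, -4.7, -1.6]
```

```bash
R='grep -E ^pos|^force|^wid'; python3 -m creep '[[-0.1,0,0,0,0,0,200],[0,0,0,0,0,0,200]]' | $R; python3 -m creep '[[-0.1,0,0,0,0,0,200],[0,0,0,0,0,0,200],[0,0,0,0,0,0,200]]' | $R
```

```text
position: [487.8, -362.1, -0.9]
force: [10.2, -4.2, -3.7]
width: 22.9
position: [487.4, -362.1, -0.8]
force: [12.8, -3.6, -4.4]
width: 22.9
```

```bash
python3 -m creep '[[0,0,0,0,0,0,185],[0,0,0,0,0,0,170],[0,0,0,0,0,0,140],[0,0,0,0,0,0,100],[0,0,0,0,0,0,100],[0,0,-0.5,0,0,0,100],[0,0,-2,0,0,0,100],[0,0,-3,0,0,0,100]]'; python3 -c "
from h import *
st([375,-250,330])"
```

```text
clock: 11.35
position: [484.2, -360.5, 53.2]
tool_rot: [[0.991, -0.132, -0.002], [-0.132, -0.991, 0.002], [-0.002, -0.002, -1.0]]
force: [-0.0, -0.7, 1.1]
width: 51.7
gripper_force: 0.0
t 11.35 p [ 484.2 -360.5   53.2] yaw x -7.61 tilt z [-0.002  0.002 -1.   ] F [-0.  -0.7  1.1] w 51.7 gf 0.0 q [-42.9  37.3 100.3  -0.   42.6  54.7]
  world d [-109.2  110.5  276.8]  tool d cm [-12.35  -9.55 -27.63]
```

```bash
python3 -m creep '[[0,0,-4,0,0,0,100],[0,0,-4,0,0,0,100],[0,0,-4,0,0,0,100],[0,0,-4,0,0,0,120],[0,0,-4,0,0,0,120],[0,0,-3.5,0,0,0,120],[0,0,-1.5,0,0,0,120],[0,0,0,0,0,0,120]]'
python3 - <<'E'
from h import *
s=st([386.5,294.5,300])
R0=np.array(s["tool_rot"]);d=np.array([386.5,294.5,300])-s["position"]
from scipy.spatial.transform import Rotation as Ro
N=16;A=sum(R0@Ro.from_rotvec([0,0,np.radians(-81.1/N)*k]).as_matrix() for k in range(N))
v=np.linalg.solve(A,d);print(v/10,81.1/N)
for k in range(4):pass
p=np.array(s["position"])
for k in range(N):
    p=p+R0@Ro.from_rotvec([0,0,np.radians(-81.1/N)*k]).as_matrix()@v
    if k%3==0: print(p.round(),round(np.hypot(p[0],p[1])))
E
```

```text
clock: 12.15
position: [485.2, -361.3, 306.3]
tool_rot: [[0.991, -0.132, 0.003], [-0.132, -0.991, -0.003], [0.004, 0.003, -1.0]]
force: [-0.7, -1.0, -0.1]
width: 45.0
gripper_force: 0.0
t 12.15 p [ 485.2 -361.3  306.3] yaw x -7.6 tilt z [ 0.003 -0.003 -1.   ] F [-0.7 -1.  -0.1] w 45.0 gf 0.0 q [-42.9  21.8  84.6  -0.   73.4  54.7]
  world d [-98.7 655.8  -6.3]  tool d cm [-18.45 -63.7    0.4 ]
[ 1.67937606 -4.18630197  0.02498799] 5.06875
[ 507. -322.  306.] 601
[ 552. -195.  305.] 585
[562. -60. 304.] 565
[536.  72. 303.] 541
[476. 193. 301.] 514
[387. 294. 300.] 486
```

Before crossing, the side camera can confirm the jaws are shut; then cross.

```bash
python3 - <<'E'
from h import *
np.set_printoptions(precision=1,suppress=True)
s=grab_frame("side");cv2.imwrite("pics/side2.png",s)
E
python3 -m creep '[[1.68,-4.19,0,0,0,-5.07,120],[1.68,-4.19,0,0,0,-5.07,120],[1.68,-4.19,0,0,0,-5.07,120],[1.68,-4.19,0,0,0,-5.07,120],[1.68,-4.19,0,0,0,-5.07,120],[1.68,-4.19,0,0,0,-5.07,120],[1.68,-4.19,0,0,0,-5.07,120],[1.68,-4.19,0,0,0,-5.07,120]]' | grep -E "^pos|^force"; python3 -m creep '[[1.68,-4.19,0,0,0,-5.07,120],[1.68,-4.19,0,0,0,-5.07,120],[1.68,-4.19,0,0,0,-5.07,120],[1.68,-4.19,0,0,0,-5.07,120],[1.68,-4.19,0,0,0,-5.07,120],[1.68,-4.19,0,0,0,-5.07,120],[1.68,-4.19,0,0,0,-5.07,120],[1.68,-4.19,0,0,0,-5.07,120]]' | grep -E "^pos|^force"; python3 -m creep '[[0,0,0,0,0,0,120],[0,0,0,0,0,0,120]]' >/dev/null
python3 - <<'E'
from h import *
st([386.5,294.5,90])
s=grab_frame("side");t=grab_frame("top");cv2.imwrite("pics/side3.png",s);cv2.imwrite("pics/top3.png",t)
def crop(im,r,c,h,w,k): return cv2.resize(im[r:r+h,c:c+w],(w*k,h*k),interpolation=cv2.INTER_CUBIC)
o=cv2.imread("pics/side2.png")
cv2.imwrite("pics/c6.png",np.vstack([np.hstack([crop(s,120,190,70,80,5),crop(t,170,140,70,80,5)]),np.hstack([crop(s,245,260,25,40,10),crop(t,172,343,25,40,10)])]))
E
```

```text
position: [556.0, -12.7, 301.7]
force: [0.7, 0.2, -0.7]
position: [384.2, 296.2, 301.9]
force: [0.8, 1.4, 0.2]
t 14.0 p [385.  295.5 302.5] yaw x 73.62 tilt z [-0.002 -0.001 -1.   ] F [-0.  -0.5  1.4] w 45.3 gf 0.0 q [ 29.7  11.3 100.3  -0.   68.5  46.1]
  world d [   1.5   -1.  -212.5]  tool d cm [-2.000e-02  1.900e-01  2.125e+01]
```

View pics/c6.png

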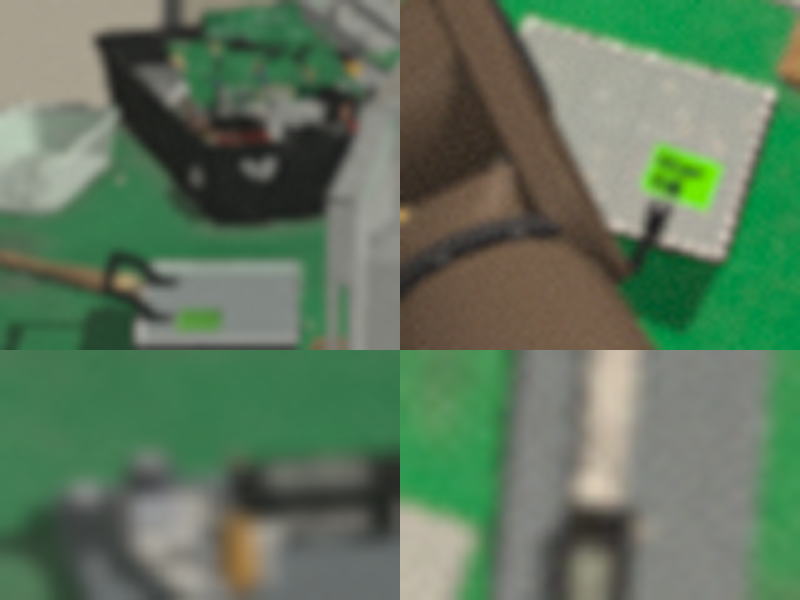

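```bash
python3 -m creep '[[0,0.2,3,0,0,0,120],[0,0,4,0,0,0,120],[0,0,4,0,0,0,120],[0,0,4,0,0,0,120],[0,0,3,0,0,0,120],[0,0,1,0,0,0,120],[0,0,0,0,0,0,120],[0,0,0,0,0,0,120]]'| grep -E "^pos|^force"
python3 - <<'E'
from h import *
np.set_printoptions(precision=1,suppress=True)
s0=st([386.5,294.5,40]);p=np.array(s0["position"]);R=np.array(s0["tool_rot"])
s=grab_frame("side");t=grab_frame("top");cv2.imwrite("pics/side4.png",s)
def crop(im,r,c,h,w,k): return cv2.resize(im[r:r+h,c:c+w],(w*k,h*k),interpolation=cv2.INTER_CUBIC)
A=crop(s,135,185,60,80,10).copy()
def mark(q,col):
    r,c=proj("side",q);cv2.circle(A,(int((c-185+.5)*10),int((r-135+.5)*10)),4,col,-1)
mark(p,(0,0,255)); mark(p+[0,0,18],(255,0,255))
for sg in(1,-1): mark(p+R[:,1]*sg*22+[0,0,8+18],(255,255,0))
mark([396.7,336.4,65],(0,255,255));mark([375.6,253.7,65],(0,255,255));mark([386.5,294.5,65],(255,255,255))
cv2.imwrite("pics/c7.png",A)
E
```

```text
position: [388.7, 294.6, 114.5]
force: [-1.2, -0.5, -0.2]
t 14.9 p [388.7 294.6 114.5] yaw x 73.46 tilt z [ 0.  0. -1.] F [-1.2 -0.5 -0.2] w 45.4 gf 0.0 q [ 29.4  24.6 114.2  -0.   41.1  45.9]
  world d [ -2.2  -0.1 -74.5]  tool d cm [-0.1 -0.2  7.5]
```

View pics/c7.png

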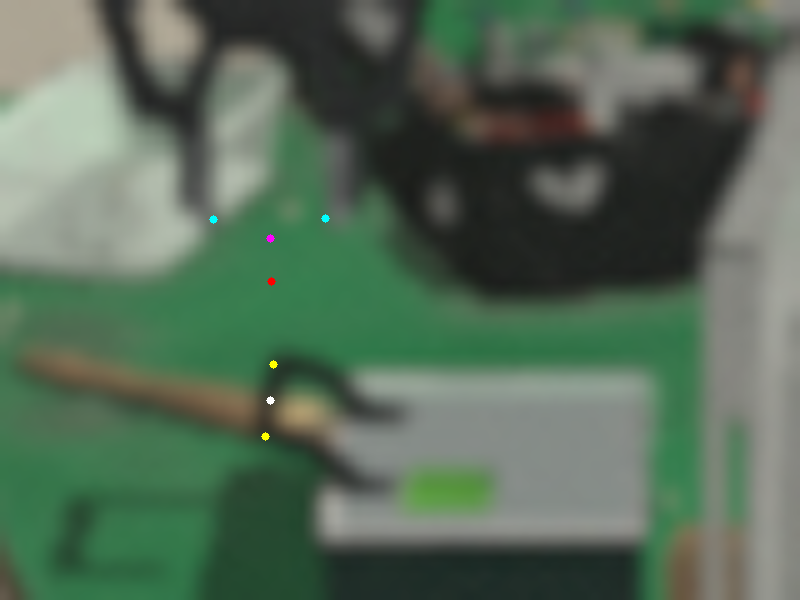

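```bash
python3 -m creep '[[0,-0.1,2.5,0,0,0,120],[0,0,2.5,0,0,0,120],[0,0,2,0,0,0,120],[0,0,0.8,0,0,0,120],[0,0,0,0,0,0,120],[0,0,0,0,0,0,120]]'| grep -E "^pos|^force"; python3 -m creep '[[0,0,0,0,0,0,150],[0,0,0,0,0,0,180],[0,0,0,0,0,0,200],[0,0,0,0,0,0,215],[0,0,0,0,0,0,230],[0,0,0,0,0,0,250],[0,0,0,0,0,0,250],[0,0,0,0,0,0,250]]' 40; python3 -c "
from h import *
st()"
```

```text
position: [387.4, 295.2, 36.5]
force: [0.3, 0.4, 0.1]
clock: 16.4
position: [385.3, 294.9, 35.6]
tool_rot: [[0.284, 0.959, -0.003], [0.959, -0.284, -0.001], [-0.001, -0.002, -1.0]]
force: [-9.4, 4.9, 6.2]
width: 7.2
gripper_force: 39.1
t 16.4 p [385.3 294.9  35.6] yaw x 73.51 tilt z [-0.003 -0.001 -1.   ] F [-9.4  4.9  6.2] w 7.2 gf 39.1 q [2.960e+01 3.250e+01 1.178e+02 1.000e-01 2.990e+01 4.600e+01]
```

```bash
R='grep -E ^pos|^force|^wid|^grip'; python3 -m creep '[[0,0.15,-0.66,0,0,0,250],[0,0.17,-0.65,0,0,0,250],[0,0.2,-0.64,0,0,0,250],[0,0.23,-0.64,0,0,0,250],[0,0,0,0,0,0,250]]' | $R;  python3 -m creep '[[0,0.26,-0.63,0,0,0,250],[0,0.28,-0.61,0,0,0,250],[0,0.31,-0.6,0,0,0,250],[0,0.34,-0.59,0,0,0,250],[0,0,0,0,0,0,250]]' | $R; python3 -c "
from h import *
s=st();d=np.array(s['position'])-[385.3,294.9,35.6];R=np.array(s['tool_rot']);print(R.T@d)"
```

```text
position: [392.3, 292.8, 61.9]
force: [-11.7, 6.7, 3.2]
width: 7.1
gripper_force: 39.2
position: [403.4, 289.5, 86.2]
force: [-13.5, 7.9, 6.7]
width: 6.9
gripper_force: 39.3
t 17.4 p [403.4 289.5  86.2] yaw x 73.49 tilt z [-0.004 -0.    -1.   ] F [-13.5   7.9   6.7] w 6.9 gf 39.3 q [2.800e+01 2.790e+01 1.142e+02 1.000e-01 3.810e+01 4.440e+01]
[ -0.1115907   18.66249148 -50.70058693]
```

```bash
R='grep -E ^pos|^force|^wid|^grip'; python3 -m creep '[[0,0.26,-0.57,0,0,0,250],[0,0.28,-0.55,0,0,0,250],[0,0.31,-0.54,0,0,0,250],[0,0.38,-0.52,0,0,0,250],[0,0.45,-0.5,0,0,0,250],[0,0.48,-0.48,0,0,0,250],[0,0,0,0,0,0,250]]' | $R;  python3 -m creep '[[0,0.5,-0.46,0,0,0,250],[0,0.51,-0.43,0,0,0,250],[0,0.53,-0.41,0,0,0,250],[0,0.56,-0.39,0,0,0,250],[0,0.57,-0.36,0,0,0,250],[0,0.59,-0.34,0,0,0,250],[0,0,0,0,0,0,250],[0,0,0,0,0,0,250]]' | $R; python3 -c "
from h import *
np.set_printoptions(precision=2,suppress=True)
s=st();d=np.array(s['position'])-[385.3,294.9,35.6];R=np.array(s['tool_rot']);d=R.T@d;print(d)
f,u=152-d[1],30-d[2];print('theta',np.degrees(np.arctan2(u,f)-np.arctan2(30,152)),np.hypot(f,u))
im=grab_frame('side');cv2.imwrite('pics/side5.png',im)
cv2.imwrite('pics/c8.png',cv2.resize(im[110:210,185:300],(690,600),interpolation=cv2.INTER_CUBIC))
print((proj('side',[532.6-75*.959,250.7+75*.284,171])-[110,185])*6)
"
```

```text
position: [426.3, 282.9, 118.0]
force: [-6.1, -1.4, 2.4]
width: 7.2
gripper_force: 39.3
position: [457.3, 273.7, 142.2]
force: [-7.0, -3.0, 9.3]
width: 7.2
gripper_force: 40.6
t 18.9 p [457.3 273.7 142.2] yaw x 73.5 tilt z [-0. -0. -1.] F [-7.  -3.   9.3] w 7.2 gf 40.6 q [ 23.8  25.4 106.5   0.   48.1  40.3]
[   0.1    74.98 -106.62]
theta 49.42231355010776 156.8340382680264
[233.72 272.19]
```

View pics/c8.png

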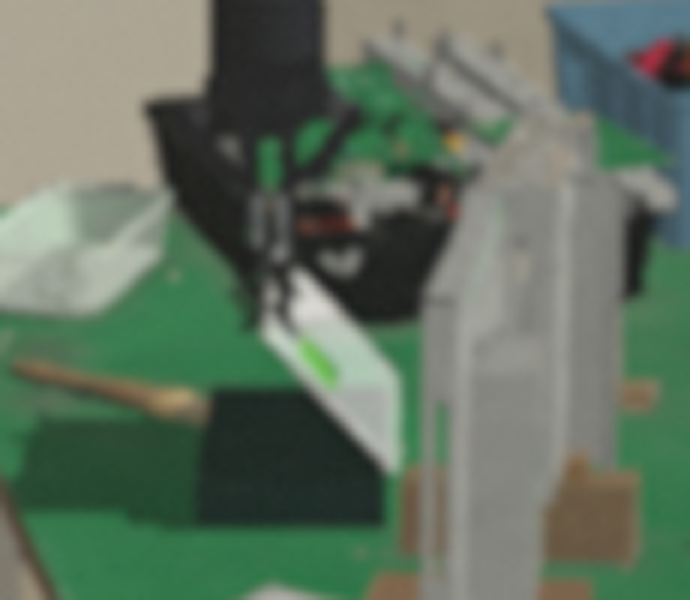

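```bash
python3 -m creep '[[0,0.04,-0.13,0,0,0,250],[0,0,0,0,0,0,250],[0,0,0,0,0,0,250],[0,0,0,0,0,0,250]]' | grep -E "^pos|^force|^wid|^grip"
python3 - <<'E'
from h import *
hb=np.array([532.6,250.7,35]);xb=np.array([.959,-.284,0]);yb=np.array([.284,.959,0])
def pt(f,u,th):
    c,s=np.cos(th),np.sin(th);return hb-92*yb-(f*c-u*s)*xb+np.array([0,0,f*s+u*c])
for d in (44,47,50,53,56):
    th=np.radians(d);a=[(proj('side',pt(f,u,th))-[110,185])*6+2.5 for f,u in((129,8),(129,2),(0,2))];print(d,[q[::-1].round() for q in a])
E
```

```text
position: [457.8, 273.6, 142.6]
force: [-2.2, -4.7, 1.1]
width: 6.9
gripper_force: 39.9
44 [array([251., 340.]), array([245., 347.]), array([393., 478.])]
47 [array([259., 334.]), array([252., 340.]), array([393., 478.])]
50 [array([267., 327.]), array([260., 333.]), array([393., 479.])]
53 [array([276., 321.]), array([269., 327.]), array([393., 479.])]
56 [array([285., 316.]), array([277., 321.]), array([393., 479.])]
```

```bash
python3 -c "
from h import *
print(workorder.sign_off())"
```

```text
the job is handed in; nothing more can be done
None
```

The caliper is shut firmly on the spacer (about 13 N when I let go). The parts box lid is held by its pull at about 50 degrees, estimated to within a degree or so from the arm's motion and the side camera, and the job was handed in at about 19 s with no loose items touched.

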